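Lock a punch into the keeper V-block with a hairpin clip

ROBOT

A 6-joint arm with a two-finger parallel gripper is mounted at the origin on the work surface; the furniture and walls round the work are solid. World frame = base frame: x ahead of the robot, y to its left, z up, the work surface at z = 0. Lengths are in m, angles in rad, forces in N, time in s.
With the tool pointing down it reaches from about 0.275 to 0.85 m from the base axis. Payload 19 kg.
Tool frame: the origin (TCP) lies on the mounting face of the last link; the fingertips stand ahead of it and the grasp point (between the pads) lies 155 mm ahead of it (env.tip_reach is the z of the fingertips in the tool frame, in m); z points along the fingers, y is the line along which they close (so a half turn about z gives the same grasp; the last joint's range is limited). The gripper opens to 85 mm and grips with 20 to 120 N. Pads are 22 mm wide; open, the fingers measure 114 mm over their backs; the gripper's body (76 mm by 85 mm) begins 54 mm behind the grasp point. The pads swing forward as they close: fully open they stand 13 mm farther back than shut.
Start: joints at [-1.307, 0.15, 1.437, -0, 1.554, -0.134], TCP at [0.223, -0.53, 0.405] pointing down, gripper open.
Joint ranges: [-2.8, 2.8], [-0.68, 2.1], [0.12, 2.68], [-1.39, 4.53], [0.16, 2.79], [-2.81, 2.81]. Speed limits (rad/s): [1.89, 1.89, 2.22, 3.01, 3.01, 3.01].

INTERFACE

Orientations are given as a rotation vector (axis times angle).
In Python, from plant import env gives the robot as it stands.
- The arm moves only by the shell command python3 -m inch 'ROWS' [FORCE]. ROWS is JSON, a list of rows, each a list of 3 entries, a list of its own where there are three numbers: the opening, from 0 (shut) to 1 (fully open), then the shift along the tool's x, y, z in cm, then the turn about the tool's z in rad. A call has 1 to 10 rows; each row is the pose to reach, as a shift and turn from the pose commanded when the call began, along the tool's axes at that moment; what a row does not reach only later rows make up. A row lasts 1/8 s, in which the tool goes at most 62.5 mm and 10.7 degrees, less where a joint would pass 70% of its speed; a pose out of reach is approached as far as the arm can. A call with a gripper value outside its range is refused whole. The fingers move at their own pace and stop on an object; FORCE is the grip in N (left out, the last holds). Time passes only in rows, so rows that repeat a pose let the fingers close. It gives the time, the measured TCP pose, the force, the opening and the grip force at its end, in the units of the state.
- env.state(): the state, without advancing time (a new reading comes with each control period).
- env.snapshot(name): name is "side" or "top" or "wrist"; returns the picture (400x640x3 uint8, blue, green, red); there is no depth.
- env.get_calibration(name): a dict with "fx", "fy", "cx", "cy" (pixels), "rvec" (rotation vector, rad) and "tvec" (3), from world to camera coordinates, as OpenCV has them; the wrist camera has in their place "mount" (4x4, takes a point from camera to tool coordinates, whose origin is the TCP and whose axes are the flange's). Camera axes: x right, y down, z forward; pixel columns grow to the right and rows downward; lengths in m; the calibration is good to about 2 mm. A picture is of the moment at which its call begins: read the wrist's pose just before it. get_calibration takes no time and is no camera call.
- env.hand_in(): hands the job in; it is judged then, once.
Trained networks look in the newest picture that a camera, given by its name, has taken for a name from the list of things; names that differ only in an ending like _2 or _b are one class to them, and where a whole thing is asked for, a point or a joint stands for the part that bears it (a point fixed in the world has none). Each returns a list of dicts, best first, with "score" (0 to 1); they miss things now and then, are a little off and sometimes report something else, mostly with a low value. They report only what shows in the picture. A call takes as long as a camera call. They do not tell look-alikes from the thing itself.
- env.boxes_of(camera, thing): "bbox" ([left, top, width, height] in pixels, round what is visible of it).
- env.masks_of(camera, thing): "pixels" (400x640 bool, what is visible of it) and "bbox" ([left, top, width, height] in pixels, round what is visible of it).
The state is a dict: "time_s": time; "joint_positions": joint angles; "dq": joint speeds; "tau": joint torques, N m; "tool_pos": TCP position; "tool_rot": TCP orientation; "ft_force": force on the tool from outside, world axes, zero at the start; "moment": the same for the moment, N m; "finger_gap": opening from 0.0 (shut) to 1.0 (fully open); "grip_force": force on a finger pad.
Only numpy, scipy, OpenCV 4.12 (cv2) and the standard library are available. Lean on these libraries where they do the work, as an engineer would, in place of code of your own. Each camera call takes 0.05 s, during which the arm holds its last target. There are 200 camera calls.

TASK

Get the black steel punch ready for dressing: lay it in the fold of the V-block so that the block holds it about at its middle (either way round), swing the strap down flat over it, then push the hairpin spring clip sideways onto the neck of the stud, between strap and stud head, until it snaps home. Leave the oilstone and the bead tin where they are.

Things in the scene. Friction and masses are not known exactly. Their poses are not given: they have to be found in the camera images.
- vblock: V-block holder screwed to the bench; does not move in a run. Origin: centre of the underside of its grey base plate (156 x 84 x 10 mm, long along x). x runs from the headed stud to the strap's hinge, y along the V, z up. In this frame (mm) the dark block spans x -32..32, y -20..20, z 10..44; its 90 degree groove has its fold at x 0, z 24 and is 40 wide at the top.
- fold_mid (a point): in the V, half-way along the block: where the axis of the seated punch lies (vblock frame x 0, y 0, z 34.6 mm); axes as the vblock's.
- stud_neck (a point): on the axis of the steel stud (vblock frame x -54, y 0, z 54 mm, axes as the vblock's): mid-wire height of a clip lying on the shut strap. The stud: 20 mm post up to z 44, 12 mm neck z 44..62, round 20 mm head z 62..70.5. Room for the wire: from the strap's top, 4 mm below this point, to the head, 8 mm above it.
- strap (a joint): angle (rad) of the flat steel strap hinged on the vblock. 0 = lying flat on the block, underside z 44, top z 50 mm, its 26 mm hole round the stud's neck; grows as it swings up and back: 1.57 upright, 2.0 stop. Starts open, leaning back. The hinge is stiff: the strap stays where it is left; pushing it takes up to 0.3 N m (4 N at 75 mm from the hinge).
- strap_hinge (a point): on the strap's hinge axis (along the vblock's y; vblock frame x 54, y 0, z 47 mm), axes as the vblock's. The strap reaches 131 mm from here, is 40 mm wide and 6 mm thick (its middle plane holds the axis); its hole spans 95 to 121 mm from here. The hinge ears reach y +-22, z 55 mm.
- clip: hairpin spring clip of bright round wire 8 mm thick, 106 mm long, lying flat. Origin on its middle line at the underside, x from the closed bow (x -60 mm) to the open ends (x 46). From x -48 to -6 two stiff parallel wires, 24 mm over the outside: grip here, mid-wire z 4. In front of them two sprung legs, 38 mm over the flared ends. About 110 g.
- clip_eye (a point): centre of the round eye between the clip's legs (clip frame x 7.75, y 0, z 4 mm; clip axes). In front of it, at clip x 17, a waist narrows the gap to 6 mm. Pushed ends first over the 12 mm neck from any side, at about 10 N, the waist springs open and snaps shut behind the neck, which then sits in the eye with about 1.5 mm play.
- punch_mid (a point): middle of the black steel punch, on its axis; y runs along it to its thick butt end. 109 mm long: plain round of 15 mm from y -27 to +52 mm, tapering to 8 mm at y -54. It starts lying on its side on the bench, this point 7.5 mm up. About 110 g.
- punch: the same punch; origin on its skin 7.5 mm from the axis (the underside at the start), y along it to the butt.
- oilstone: dark oilstone, 42 x 150 x 22 mm, lying loose on the right of the V-block holder; origin at the centre of its underside, y along it. To be left alone.
- bead_tin: round aluminium tin, 56 mm across, 44 mm high, standing loose; origin at the centre of its underside. To be left alone.
There are look-alikes about, which are no part of the job. Of the things that look like the punch, the larger one is meant.

How it is judged:
On the way, in this order (a step that is already met when the one before it is completed fails the run):
1. the punch lies in the fold of the V-block (distance between punch_mid and fold_mid below 0.014 m and x of punch_mid in the frame of fold_mid between -0.004 and 0.004 m and z of punch_mid in the frame of fold_mid between -0.004 and 0.004 m and angle between the y axis of punch_mid and the y axis of vblock, either way round below 0.1 rad), for 0.2 s.
2. the strap lies flat over the punch (all of step 1 and value of joint strap below 0.04 rad), for 0.2 s.
3. the clip has snapped onto the stud's neck (all of step 2 and horizontal distance between clip_eye and stud_neck below 0.004 m and z of clip_eye in the frame of stud_neck between -0.007 and 0.007 m and angle between clip's own z axis and vertical below 0.2 rad), for 0.2 s.
At the end, for the whole second after the job is handed in: the punch rests in the fold of the V (axis within 4 mm and 0.10 rad of the seated line, middle within 13 mm of the block's middle), the strap is shut (below 0.04 rad), the clip lies level on the neck between strap and head, its eye within 4 mm of the stud's axis, all at rest (all of step 3 and linear speed of each of punch, clip below 0.02 m/s); the robot touches nothing.
It fails at once if the oilstone or the bead tin is moved by over 30 mm (distance of any of oilstone, bead_tin from where it was at the start of the episode above 0.03 m).
It also fails if it takes over 61 s, if anything falls off the work surface, if the arm or the gripper's body presses on something with over 40 N, if the wrist force passes 120 N, or if a joint passes its speed limit or range.

## Working session

There is one attempt and no reset: what is moved stays moved. The work goes in short steps, Python scripts to look and compute and a shell command to move; the robot and the scene stay as the last step left them, time stands still between calls to the robot, and variables do not carry over. Pictures are saved under pics/ and viewed, at most 14 in all, crops included, and the job is handed in when it is done.

```bash
ls; mkdir -p pics
python3 - <<'E'
from plant import env
import cv2
s=env.state();print(s['time_s'],s['tool_pos'],s['tool_rot'],env.tip_reach)
for c in('top','side'):
    im=env.snapshot(c);cv2.imwrite(f'pics/{c}0.png',im)
    print(c,env.get_calibration(c))
    for t in('vblock','strap','clip','punch','oilstone','bead_tin'):
        print(t,[(b['bbox'],round(b['score'],2)) for b in env.boxes_of(c,t)])
print(env.get_calibration('wrist'))
E
```

```text
pics
0.0 [ 0.22273287 -0.53008193  0.40408952] [-3.07850174e+00 -6.20554173e-01  1.48406547e-04] 0.1734
top {'fx': 456.45437552998266, 'fy': 456.45437552998266, 'cx': 321.08835210115717, 'cy': 195.79664419942262, 'rvec': array([ 2.12945522, -2.1307615 ,  0.16945524]), 'tvec': array([0.01065077, 0.65446171, 1.12993745])}
vblock [([331.7, 185.2, 33.3, 76.9], 0.64)]
strap [([336.9, 183.7, 21.6, 28.2], 0.67)]
clip [([328.6, 183.7, 34.4, 79.5], 0.64), ([263.3, 251.7, 20.6, 33.2], 0.49)]
punch [([385.5, 259.6, 34.2, 28.1], 0.78), ([337.9, 185.3, 16.3, 28.0], 0.19)]
oilstone [([366.7, 205.4, 60.5, 17.5], 0.84)]
bead_tin [([350.5, 153.5, 28.4, 26.5], 0.76)]
side {'fx': 451.173039940954, 'fy': 451.173039940954, 'cx': 319.2276938115324, 'cy': 200.03361639364306, 'rvec': array([ 2.301402  , -0.8799269 ,  0.31676521]), 'tvec': array([-0.4971933 ,  0.37492931,  0.71880026])}
vblock [([258.3, 173.9, 84.1, 120.1], 0.92)]
strap [([313.1, 172.1, 30.5, 60.2], 0.93)]
clip [([192.3, 207.2, 37.7, 43.5], 0.88)]
punch [([305.4, 317.6, 9.1, 53.9], 0.65), ([398.7, 202.5, 31.9, 3.2], 0.46)]
oilstone [([330.2, 249.8, 67.0, 64.7], 0.81)]
bead_tin []
{'fx': 348.0158626734161, 'fy': 348.0158626734161, 'cx': 324.9438318432182, 'cy': 202.07353275501865, 'mount': array([[ 8.97207505e-04, -9.53890963e-01, -3.00152004e-01,
         7.74803502e-02],
       [ 9.99999180e-01,  1.13010374e-03, -6.02324739e-04,
        -1.93010765e-04],
       [ 9.13755029e-04, -3.00151217e-01,  9.53891195e-01,
         3.04709707e-02],
       [ 0.00000000e+00,  0.00000000e+00,  0.00000000e+00,
         1.00000000e+00]])}
```

Run:
```python
import cv2
a=cv2.imread('pics/top0.png')[130:310,230:470];b=cv2.imread('pics/side0.png')[150:390,170:450]
cv2.imwrite('pics/a.png',cv2.resize(a,None,fx=3.3,fy=3.3,interpolation=2));cv2.imwrite('pics/b.png',cv2.resize(b,None,fx=2.5,fy=2.5,interpolation=2))
```

```text
(no output)
```

View pics/a.png

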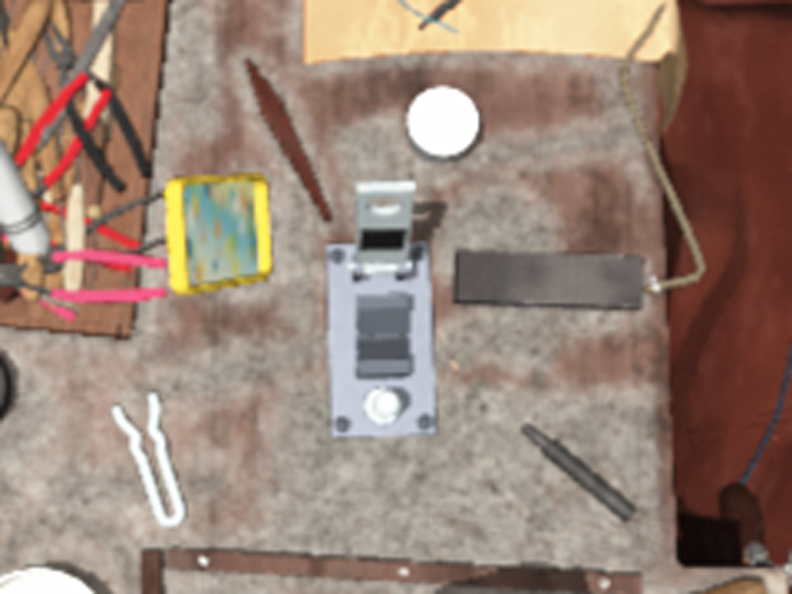

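View pics/b.png

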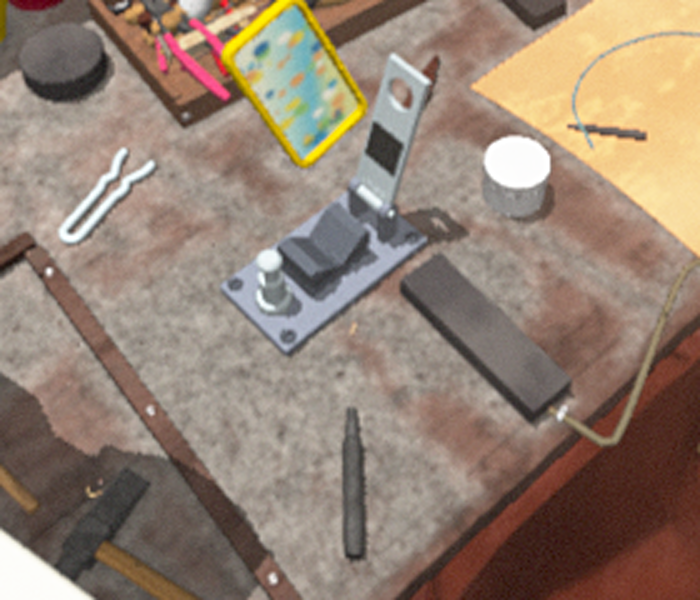

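The top crop shows the vblock plate (crop corners 329–437, 243–436), with the stud nearer the robot and the strap leaning back. The clip is lower left (115–185, 395–525), ends pointing away from the robot. The large punch is lower right, tip (527,428), butt (630,515). The small look-alike lies on the board at the far right.

```bash
cat > h.py <<'E'
from plant import env
import numpy as np,cv2
from scipy.spatial.transform import Rotation as R
def cam(c,s=None):
    k=env.get_calibration(c);K=np.array([[k['fx'],0,k['cx']],[0,k['fy'],k['cy']],[0,0,1]])
    if c!='wrist': M=cv2.Rodrigues(k['rvec'])[0];t=k['tvec']
    else:
        s=s or env.state();T=np.eye(4);T[:3,:3]=R.from_rotvec(s['tool_rot']).as_matrix();T[:3,3]=s['tool_pos']
        W=np.linalg.inv(T@k['mount']);M=W[:3,:3];t=W[:3,3]
    return K,M,np.array(t).ravel()
def w2p(C,X): K,M,t=C;p=(np.atleast_2d(X)@M.T+t)@K.T;return p[:,:2]/p[:,2:]
def p2w(C,uv,z):
    K,M,t=C;uv=np.atleast_2d(uv);d=np.c_[uv,np.ones(len(uv))]@np.linalg.inv(K).T@M;o=-M.T@t
    return o+d*((z-o[2])/d[:,2])[:,None]
def blob(C,m,z):
    v,u=np.nonzero(m);P=p2w(C,np.c_[u,v],z)[:,:2];c=P.mean(0);w,V=np.linalg.eigh(np.cov((P-c).T));d=V[:,1]
    q=(P-c)@d;return c,np.arctan2(d[1],d[0]),c+d*(q.max()+q.min())/2,np.ptp(q),(q<0).mean()
E
python3 - <<'E'
from h import *
from scipy.optimize import least_squares
T=cam('top');S=cam('side')
f=lambda l,s,o:np.array(l)/s+np.array(o)
V=np.array([[78,42,10],[78,-42,10],[-78,-42,10],[-78,42,10],[-54,0,70.5]])/1e3
pt=f([(329,243),(433,243),(437,435),(332,436),(384,402)],3.3,(230,130))
ps=f([(428,240),(289,354),(222,287),(268,258)],2.5,(170,150));Vs=V[[1,2,3,4]]
def pose(q,V): c,s=np.cos(q[2]),np.sin(q[2]);return V@np.array([[c,-s,0],[s,c,0],[0,0,1]]).T+[q[0],q[1],0]
r=lambda q:np.r_[(w2p(T,pose(q,V))-pt).ravel(),(w2p(S,pose(q,Vs))-ps).ravel()]
o=least_squares(r,[.5,0,0]);print('vb',o.x,o.fun.round(1))
for c,C in(('top',T),('side',S)):
    env.snapshot(c)
    for t,z in(('clip',.004),('punch',.0075),('bead_tin',.03),('oilstone',.015)):
        for b in env.masks_of(c,t):
            print(c,t,round(b['score'],2),b['bbox'],[np.round(x,3) for x in blob(C,b['pixels'],z)])
E
```

```text
vb [ 0.56406512 -0.0559532   0.01899651] [-0.  -0.2 -0.3 -0.8  0.5 -0.4  0.4 -0.1  1.5 -0.3  0.4 -0.2 -1.5 -0.2
 -1.4 -0.6  0.4  0.3]
top clip 0.63 [263.8, 249.0, 18.8, 36.9] [array([0.467, 0.129]), np.float64(-2.808), array([0.466, 0.129]), np.float64(0.103), np.float64(0.523)]
top punch 0.63 [387.0, 260.7, 35.1, 25.6] [array([ 0.457, -0.212]), np.float64(0.873), array([ 0.459, -0.209]), np.float64(0.106), np.float64(0.507)]
top punch 0.44 [359.4, 122.1, 18.5, 11.2] [array([ 0.85 , -0.121]), np.float64(2.249), array([ 0.85, -0.12]), np.float64(0.051), np.float64(0.5)]
top bead_tin 0.89 [353.5, 154.2, 26.1, 27.2] [array([ 0.737, -0.104]), np.float64(2.756), array([ 0.737, -0.104]), np.float64(0.064), np.float64(0.5)]
top oilstone 0.57 [366.4, 206.4, 61.9, 18.1] [array([ 0.612, -0.188]), np.float64(1.514), array([ 0.612, -0.187]), np.float64(0.152), np.float64(0.503)]
side clip 0.67 [195.5, 211.8, 38.5, 37.5] [array([0.462, 0.125]), np.float64(-2.827), array([0.466, 0.127]), np.float64(0.101), np.float64(0.474)]
side punch 0.9 [306.1, 314.2, 10.5, 57.2] [array([ 0.456, -0.213]), np.float64(0.87), array([ 0.459, -0.21 ]), np.float64(0.109), np.float64(0.508)]
side punch 0.41 [399.5, 200.2, 29.1, 3.1] [array([ 0.848, -0.12 ]), np.float64(2.231), array([ 0.846, -0.118]), np.float64(0.06), np.float64(0.511)]
side bead_tin 0.71 [365.5, 208.1, 22.7, 26.6] [array([ 0.732, -0.108]), np.float64(-2.514), array([ 0.733, -0.107]), np.float64(0.085), np.float64(0.497)]
side oilstone 0.9 [329.5, 252.3, 67.5, 66.9] [array([ 0.61 , -0.194]), np.float64(1.516), array([ 0.61, -0.19]), np.float64(0.157), np.float64(0.513)]
```

```bash
cat >> h.py <<'E'
def go(x,y,z,yaw=None):
    "shift (cm, tool axes) and turn to bring TCP to x,y,z, tool x at world angle yaw"
    s=env.state();M=R.from_rotvec(s['tool_rot']).as_matrix();a=np.arctan2(M[1,0],M[0,0])
    d=M.T@(np.array([x,y,z])-s['tool_pos'])*100
    t=0 if yaw is None else -((yaw-a+np.pi)%(2*np.pi)-np.pi)
    return d.round(2).tolist(),round(t,3)
E
python3 - <<'E'
from h import *
print(p2w(cam('top'),np.array([(400,560),(600,580)])/3.3+[230,130],.01))
print(go(.436,-.236,.30,.872), env.state()['tool_pos'])
E
```

```text
[[ 0.38857491 -0.06754824  0.01      ]
 [ 0.37336327 -0.22402376  0.01      ]]
([31.06, -18.85, 10.47], np.float64(-0.474)) [ 0.22271686 -0.530115    0.40465267]
```

```bash
python3 -m inch '[[0.5,[31.06,-18.85,10.47],-0.474],[0.5,[31.06,-18.85,10.47],-0.474],[0.5,[31.06,-18.85,10.47],-0.474],[0.5,[31.06,-18.85,10.47],-0.474],[0.5,[31.06,-18.85,10.47],-0.474],[0.5,[31.06,-18.85,10.47],-0.474],[0.5,[31.06,-18.85,10.47],-0.474],[0.5,[31.06,-18.85,10.47],-0.474],[0.5,[31.06,-18.85,10.47],-0.474],[0.5,[31.06,-18.85,10.47],-0.474]]' 60
python3 - <<'E'
from h import *
s=env.state();im=env.snapshot('wrist');C=cam('wrist',s);cv2.imwrite('pics/w1.png',im)
print(s['tool_pos'],s['finger_gap'],go(.436,-.236,.30,.872))
for b in env.masks_of('wrist','punch'): print(round(b['score'],2),b['bbox'],blob(C,b['pixels'],.0075))
E
```

```text
time_s: 2.45
tool_pos: [0.4356, -0.2369, 0.3003]
tool_rot: [2.849, 1.324, 0.0]
ft_force: [-0.1, 0.2, 0.1]
finger_gap: 0.501
grip_force: 0.0
[ 0.43558915 -0.23692625  0.30029862] 0.500742414805941 ([0.08, -0.02, 0.02], np.float64(-0.002))
0.87 [316.9, 68.1, 19.9, 151.4] (array([ 0.45960809, -0.20782383]), np.float64(0.8727551455126907), array([ 0.45998832, -0.20737061]), np.float64(0.11158849211022034), np.float64(0.4911886014248219))
```

View pics/w1.png

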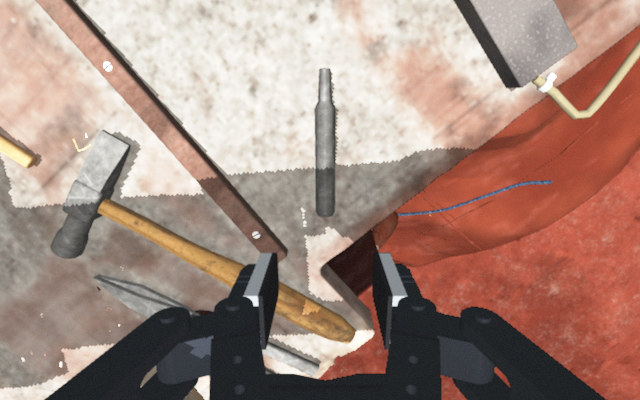

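The punch is seen at columns 317–337, rows 68–219 (butt at the bottom), matching the estimate. I'll descend and grip 36 mm towards the butt.

Run:
```python
from h import *
print(go(.4369,-.2351,.177,.873))
```

```text
([0.19, -0.01, 12.32], np.float64(-0.002))
```

```bash
python3 -m inch '[[0.45,[0.22,0,6],0],[0.45,[0.22,0,10],0],[0.4,[0.22,0,12.3],0],[0.4,[0.22,0,12.3],0],[0,[0.22,0,12.3],0],[0,[0.22,0,12.3],0],[0,[0.22,0,12.3],0],[0,[0.22,0,12.3],0],[0,[0.22,0,12.3],0],[0,[0.22,0,12.3],0]]' 80
python3 -m inch '[[0,[0,0,-2],0],[0,[0,0,-6],0],[0,[0,0,-10],0],[0,[0,0,-10],0]]'
python3 - <<'E'
from h import *
s=env.state();im=env.snapshot('wrist');C=cam('wrist',s);cv2.imwrite('pics/w2.png',im)
for b in env.masks_of('wrist','punch'): print(round(b['score'],2),b['bbox'],blob(C,b['pixels'],.1075))
# vblock closer estimate
print(go(.564+.036*np.sin(.019),-.056-.036,.30,1.59))
E
```

```text
time_s: 3.8
tool_pos: [0.4378, -0.2346, 0.1784]
tool_rot: [2.846, 1.326, 0.001]
ft_force: [-2.7, 0.5, 8.1]
finger_gap: 0.137
grip_force: 79.0
time_s: 4.3
tool_pos: [0.4379, -0.2346, 0.2806]
tool_rot: [2.843, 1.324, 0.005]
ft_force: [0.1, 0.0, -1.5]
finger_gap: 0.135
grip_force: 78.7
0.92 [307.8, 53.7, 38.5, 262.4] (array([ 0.46295581, -0.20608414]), np.float64(0.8745877034802617), array([ 0.4602134 , -0.20936521]), np.float64(0.11513356350651693), np.float64(0.4770056208482371))
([19.08, 0.6, -2.26], np.float64(-0.718))
```

```bash
python3 -m inch '[[0,[19.08,0.6,-3.3],-0.718],[0,[19.08,0.6,-3.3],-0.718],[0,[19.08,0.6,-3.3],-0.718],[0,[19.08,0.6,-3.3],-0.718],[0,[19.08,0.6,-3.3],-0.718],[0,[19.08,0.6,-3.3],-0.718],[0,[19.08,0.6,-3.3],-0.718],[0,[19.08,0.6,-3.3],-0.718]]'
python3 - <<'E'
from h import *
s=env.state();im=env.snapshot('wrist');C=cam('wrist',s);cv2.imwrite('pics/w3.png',im)
p=s['tool_pos']
for b in env.masks_of('wrist','punch'): print(round(b['score'],2),b['bbox'],blob(C,b['pixels'],p[2]-.171))
for b in env.masks_of('wrist','vblock'): print(round(b['score'],2),b['bbox'])
print(p,w2p(C,[[.564,-.056,.044]]))
E
```

```text
time_s: 5.4
tool_pos: [0.5646, -0.0926, 0.31]
tool_rot: [-2.202, -2.24, -0.0]
ft_force: [-0.5, -0.1, -1.6]
finger_gap: 0.134
grip_force: 78.8
0.71 [307.8, 54.4, 39.9, 261.8] (array([ 0.56423479, -0.05464641]), np.float64(1.5922803692798881), array([ 0.56431871, -0.05855229]), np.float64(0.1134033551160964), np.float64(0.47568523430592397))
0.37 [397.7, 117.8, 242.3, 148.3] (array([ 0.64618294, -0.04859834]), np.float64(2.851883502247086), array([ 0.64501177, -0.04824922]), np.float64(0.10960492945635042), np.float64(0.48028523489932884))
0.94 [221.6, 81.8, 415.2, 183.6]
[ 0.56457047 -0.09262044  0.31001864] [[324.20201849 155.40077411]]
```

View pics/w3.png

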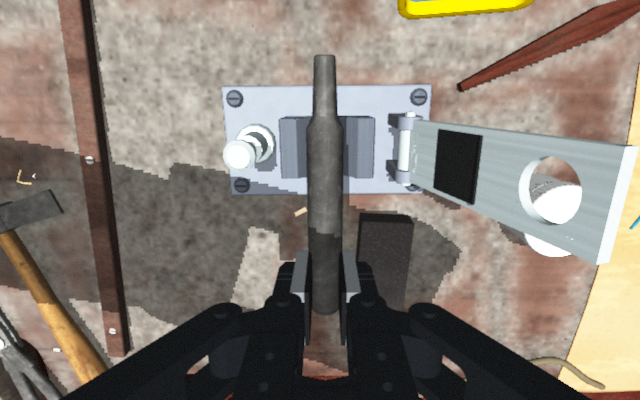

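The punch is held straight, tip up (column ~325, rows 55–316). The plate corners are at about (222,87), (431,85), (435,192), (233,194), with the strap leaning right. I'll refine the vblock pose from these.

Run:
```python
from h import *
from scipy.optimize import least_squares
C=cam('wrist')
V=np.array([[-78,42,10],[78,42,10],[78,-42,10],[-78,-42,10],[-32,20,44],[32,20,44],[32,-20,44],[-32,-20,44],[-54,0,70.5]])/1e3
p=np.array([(222,87),(431,85),(435,192),(233,194),(282,117),(375,118),(373,178),(281,178),(238,154)])
def pose(q): c,s=np.cos(q[2]),np.sin(q[2]);return V@np.array([[c,-s,0],[s,c,0],[0,0,1]]).T+[q[0],q[1],0]
o=least_squares(lambda q:(w2p(C,pose(q))-p).ravel(),[.564,-.056,.019],loss='soft_l1');print(o.x,(w2p(C,pose(o.x))-p).round(1).tolist())
im=cv2.imread('pics/w3.png');cv2.imwrite('pics/w3c.png',cv2.resize(im[70:210,200:450],None,fx=3.2,fy=3.2,interpolation=2))
```

```text
[ 0.56636516 -0.05099991  0.02349191] [[-1.1, -2.3], [2.4, -1.3], [-10.8, 1.7], [-2.3, 0.6], [-3.0, 1.4], [1.1, -0.0], [0.8, -0.9], [0.6, -0.5], [0.6, 1.6]]
```

View pics/w3c.png

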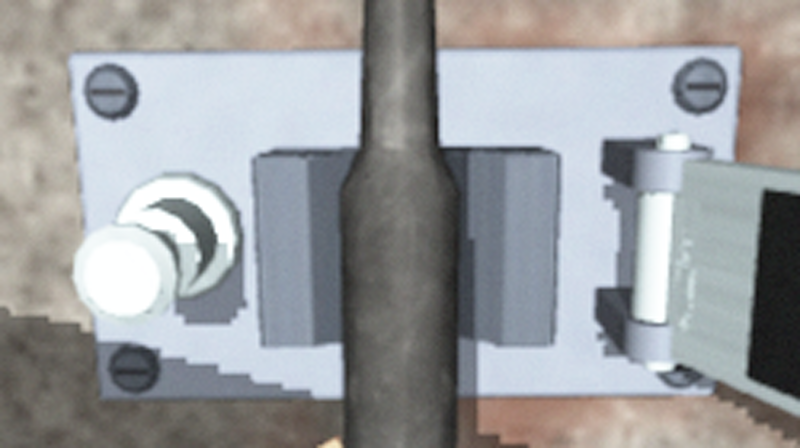

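The zoom gives better corners: plate (70,54), (740,47), (712,393), (101,398); block top (253,156), (558,153), (553,344), (261,346); stud head (124,270).

```bash
cat > vb.py <<'E'
from h import *
from scipy.optimize import least_squares
V=np.array([[-78,42,10],[78,42,10],[78,-42,10],[-78,-42,10],[-32,20,44],[32,20,44],[32,-20,44],[-32,-20,44],[-54,0,70.5]])/1e3
def pose(q,V=V): c,s=np.cos(q[2]),np.sin(q[2]);return V@np.array([[c,-s,0],[s,c,0],[0,0,1]]).T+[q[0],q[1],0]
def fit(C,p,i=slice(None)):
    o=least_squares(lambda q:(w2p(C,pose(q,V[i]))-p).ravel(),[.564,-.056,.019]);return o.x,o.fun.round(1)
E
python3 - <<'E'
from vb import *
C=cam('wrist')
p=np.array([(70,54),(740,47),(712,393),(101,398),(253,156),(558,153),(553,344),(261,346),(124,270)])/3.2+[200,70]
print(fit(C,p))
for i in ([0,1,2,3],[4,5,6,7]):print(fit(C,p[i],i))
E
```

```text
(array([ 0.56601605, -0.05119486,  0.02539661]), array([-1.5, -1.7,  1.6, -0.9,  1.3,  1. , -1.2,  0.6, -0.6,  0. ,  1.1,
        0.3,  0.5, -0.2, -0.4, -0.2, -0.7,  1.7]))
(array([ 0.56597228, -0.05155595,  0.02762327]), array([-1.7, -0.9,  1.4, -0.7,  1.4,  1.2, -1.1,  1.2]))
(array([ 0.56591799, -0.05121807,  0.02775122]), array([-0.8,  0.2,  0.9,  0.3,  0.4, -0.3, -0.5, -0.1]))
```

```bash
python3 -m inch '[[0,[0.3,0.14,4],0],[0,[0.3,0.14,7.5],0],[0,[0.3,0.14,9],0],[0,[0.3,0.14,9.6],0],[0,[0.3,0.14,10],0],[0,[0.3,0.14,10.3],0],[0,[0.3,0.14,10.4],0],[0,[0.3,0.14,10.4],0]]'
```

```text
time_s: 6.55
tool_pos: [0.5662, -0.0891, 0.2063]
tool_rot: [2.2, 2.242, 0.0]
ft_force: [-0.3, 0.1, -0.9]
finger_gap: 0.131
grip_force: 78.8
```

```bash
python3 -m inch '[[0,[0,0,0.1],0],[0,[0,0,0.15],0],[0,[0,0,0.15],0]]'; python3 -m inch '[[0.2,[0,0,0],0],[0.4,[0,0,0],0],[0.4,[0,0,0],0],[0.4,[0,0,-2],0],[0.4,[0,0,-8],0],[0.4,[0,0,-11],0],[0.4,[0,0,-11],0]]'
python3 - <<'E'
from h import *
s=env.state();im=env.snapshot('wrist');C=cam('wrist',s);cv2.imwrite('pics/w4.png',im)
for b in env.masks_of('wrist','punch')[:1]: print(round(b['score'],2),b['bbox'],blob(C,b['pixels'],.0346))
E
```

```text
time_s: 6.92
tool_pos: [0.5663, -0.0892, 0.2052]
tool_rot: [2.2, 2.242, 0.001]
ft_force: [-3.1, -0.2, 8.6]
finger_gap: 0.137
grip_force: 80.0
time_s: 7.8
tool_pos: [0.5665, -0.0891, 0.317]
tool_rot: [2.198, 2.24, 0.003]
ft_force: [-0.3, -0.5, -0.7]
finger_gap: 0.401
grip_force: 0.0
0.61 [314.5, 70.5, 20.1, 157.4] (array([ 0.56550467, -0.05489605]), np.float64(1.5964281335440182), array([ 0.565491  , -0.05436256]), np.float64(0.11123391950351919), np.float64(0.49256373937677056))
```

View pics/w4.png

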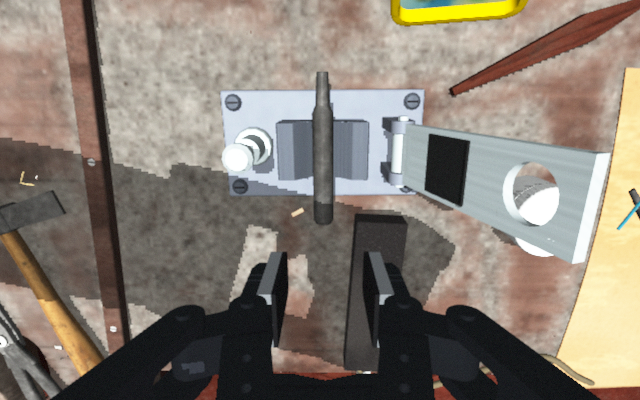

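The punch lies in the V (column ~322, rows 71–224). Now I'll estimate the strap angle from its end corners (607,152)/(583,262).

Run:
```python
from vb import *
C=cam('wrist')
for th in (1.6,1.7,1.8,1.9,2.0):
    pts=[[.054-.131*np.cos(th)-o*np.sin(th),y,.047+.131*np.sin(th)-o*np.cos(th)] for o in(.003,-.003) for y in(.02,-.02)]
    P=pose([.566,-.052,.026],np.array(pts));print(th,w2p(C,P).round().tolist(),P[0].round(3))
print(go(.70,-.055,.36,1.597))
```

```text
1.6 [[504.0, 161.0], [487.0, 277.0], [523.0, 161.0], [504.0, 277.0]] [ 0.62  -0.031  0.178]
1.7 [[545.0, 160.0], [524.0, 276.0], [563.0, 160.0], [540.0, 275.0]] [ 0.633 -0.03   0.177]
1.8 [[583.0, 159.0], [558.0, 273.0], [598.0, 158.0], [572.0, 271.0]] [ 0.646 -0.03   0.175]
1.9 [[615.0, 157.0], [588.0, 268.0], [627.0, 156.0], [599.0, 265.0]] [ 0.659 -0.03   0.172]
2.0 [[641.0, 154.0], [612.0, 262.0], [650.0, 153.0], [621.0, 259.0]] [ 0.671 -0.029  0.167]
([3.15, 13.46, -4.61], np.float64(-0.007))
```

```bash
python3 -m inch '[[0,[0,0,-5.3],0],[0,[0,0,-5.3],0],[0,[3.7,6,-5.3],0],[0,[3.7,12.55,-5.3],0],[0,[3.7,12.55,-5.3],0],[0,[3.7,12.55,-5.3],0],[0,[3.7,12.55,-2],0],[0,[3.7,12.55,0.6],0],[0,[3.7,12.55,0.6],0],[0,[3.7,12.55,0.6],0]]'
```

```text
time_s: 9.15
tool_pos: [0.6905, -0.0499, 0.3101]
tool_rot: [2.2, 2.241, 0.001]
ft_force: [-0.5, -0.9, 0.1]
finger_gap: -0.002
grip_force: 0.0
```

```bash
python3 -m inch '[[0,[0,-1.8,0],0],[0,[0,-3.6,0],0],[0,[0,-5.25,0],0],[0,[0,-6.5,0.1],0],[0,[0,-7.7,0.22],0],[0,[0,-9,0.7],0],[0,[0,-10.16,1.24],0],[0,[0,-11.2,2],0],[0,[0,-12.2,2.9],0],[0,[0,-12.2,2.9],0]]'
```

```text
time_s: 10.4
tool_pos: [0.5685, -0.0521, 0.2803]
tool_rot: [2.2, 2.242, 0.001]
ft_force: [0.5, -0.1, 0.4]
finger_gap: -0.001
grip_force: 0.0
```

```bash
python3 -m inch '[[0,[0,-0.7,0.9],0],[0,[0,-1.3,1.8],0],[0,[0,-1.7,2.8],0],[0,[0,-1.9,3.9],0],[0,[0,-1.9,4.9],0],[0,[0,-1.9,5.5],0],[0,[0,-1.9,5.75],0],[0,[0,-1.9,5.8],0],[0,[0,-1.9,5.8],0]]'
```

```text
time_s: 11.52
tool_pos: [0.55, -0.0523, 0.2231]
tool_rot: [2.2, 2.242, 0.0]
ft_force: [-13.7, 2.5, 29.2]
finger_gap: 0.001
grip_force: 14.6
```

```bash
python3 -m inch '[[0,[0,0,-3],0],[0.5,[0,0,-8],0],[0.5,[0,0,-8],0]]'
python3 - <<'E'
from h import *
im=env.snapshot('side');cv2.imwrite('pics/s5.png',cv2.resize(im[170:330,180:400],None,fx=3.5,fy=3.5,interpolation=2))
print(go(.4414,.1196,.30,.333),env.state()['joint_positions'])
E
```

```text
time_s: 11.9
tool_pos: [0.5508, -0.0525, 0.3052]
tool_rot: [2.196, 2.239, 0.005]
ft_force: [0.1, 0.3, -0.2]
finger_gap: 0.42
grip_force: 0.0
([17.4, -10.56, 0.25], np.float64(1.257)) [-2.34333244e-01  1.59492442e-01  1.63626500e+00  1.50336432e-04
  1.34268635e+00 -2.53485724e-01]
```

View pics/s5.png

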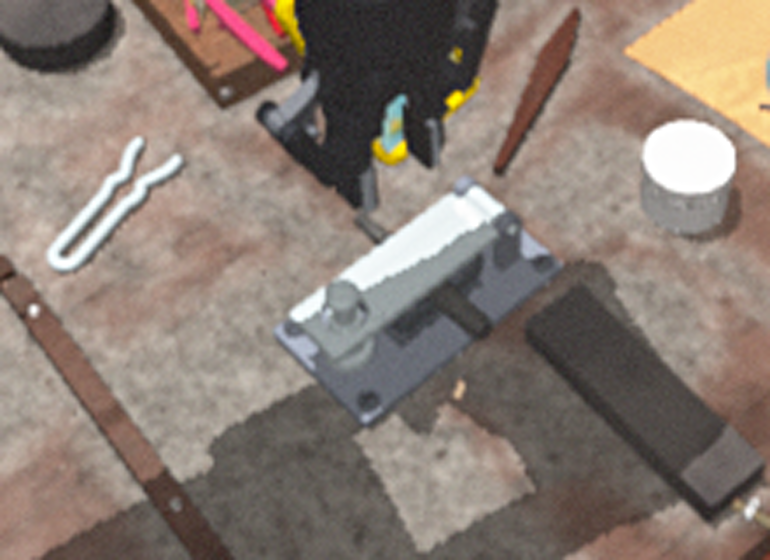

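The strap is shut flat over the punch, with the stud head through the hole at (345,300), and the tin and stone are untouched. Next is the clip.

```bash
python3 -m inch '[[0.55,[17.4,-10.56,0.2],1.257],[0.55,[17.4,-10.56,0.2],1.257],[0.55,[17.4,-10.56,0.2],1.257],[0.55,[17.4,-10.56,0.2],1.257],[0.55,[17.4,-10.56,0.2],1.257],[0.55,[17.4,-10.56,0.2],1.257],[0.55,[17.4,-10.56,0.2],1.257],[0.55,[17.4,-10.56,0.2],1.257],[0.55,[17.4,-10.56,0.2],1.257],[0.55,[17.4,-10.56,0.2],1.257]]'
python3 - <<'E'
from h import *
s=env.state();im=env.snapshot('wrist');C=cam('wrist',s);cv2.imwrite('pics/w6.png',im)
print(s['tool_pos'],go(.4414,.1196,.30,.333))
for b in env.masks_of('wrist','clip'): print(round(b['score'],2),b['bbox'],blob(C,b['pixels'],.004))
E
```

```text
time_s: 13.2
tool_pos: [0.4411, 0.1196, 0.2993]
tool_rot: [-3.097, -0.524, 0.0]
ft_force: [0.4, 0.1, 1.2]
finger_gap: 0.553
grip_force: 0.0
[0.44109865 0.11955426 0.29931927] ([0.03, 0.01, -0.06], np.float64(0.002))
0.65 [300.2, 88.8, 49.5, 136.6] (array([0.46964613, 0.13122144]), np.float64(-2.8074076942088415), array([0.46694152, 0.13028238]), np.float64(0.10524333620518794), np.float64(0.5231085244779186))
0.3 [498.0, 0.5, 142.0, 236.6] (array([ 0.55114255, -0.05094526]), np.float64(-2.699844590127518), array([ 0.55160479, -0.05072665]), np.float64(0.17974406217692573), np.float64(0.4582468623381757))
```

View pics/w6.png

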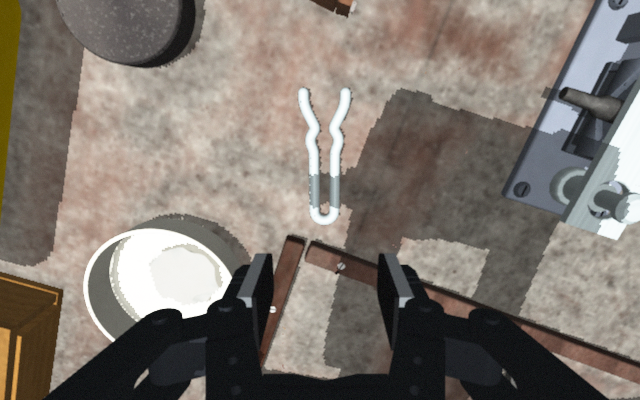

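The clip shows with its bow at (324,223) and ends at (304,92)/(347,92), well aligned. A white cup with its rim at (85–250, 225–340) stands nearby, so I'm checking clearance.

Run:
```python
from h import *
C=cam('wrist')
b=p2w(C,[(324,223)],.003)[0];e=p2w(C,[(325.5,90)],.004)[0];d=(e-b)[:2];L=np.hypot(*d);a=np.arctan2(d[1],d[0]);g=b[:2]+d/L*.027
print(b,e,L,a,'grip',g,go(g[0],g[1],.174,a))
s=env.state();M=R.from_rotvec(s['tool_rot']).as_matrix()
for z in(0,.04,.08): print(z,((p2w(C,[(250,290),(240,250),(170,228)],z)-[g[0],g[1],z])@M)[:,:2].round(3).tolist())
```

```text
[0.41784945 0.11276419 0.003     ] [0.51586514 0.1456537  0.004     ] 0.1033866293213995 0.32374746570385543 grip [0.4434468  0.12135347] ([0.28, -0.09, 12.54], np.float64(0.01))
0 [[-0.091, -0.065], [-0.053, -0.071], [-0.033, -0.128]]
0.04 [[-0.067, -0.056], [-0.034, -0.061], [-0.017, -0.109]]
0.08 [[-0.042, -0.046], [-0.015, -0.05], [-0.001, -0.09]]
```

Run:
```python
from h import *
C=cam('wrist');T=cam('top')
im=cv2.imread('pics/top0.png')[280:345,195:290]
cv2.imwrite('pics/t7.png',cv2.resize(im,None,fx=6,fy=6,interpolation=2))
for z in(.03,.05,.07,.09):
    # wrist rim extremes: left 85, right 250, top 228
    P=p2w(C,[(85,285),(250,280),(165,228)],z);print(z,P[:,:2].round(3).tolist(),w2p(T,P).round(1).tolist(),((np.array(w2p(T,P))-[195,280])*6).round().tolist())
```

```text
0.03 [[0.318, 0.275], [0.364, 0.155], [0.385, 0.225]] [[216.6, 328.8], [264.4, 309.9], [236.9, 301.4]] [[130.0, 293.0], [417.0, 179.0], [252.0, 128.0]]
0.05 [[0.334, 0.264], [0.377, 0.154], [0.396, 0.219]] [[219.3, 322.9], [263.8, 305.4], [238.2, 297.5]] [[146.0, 258.0], [413.0, 152.0], [259.0, 105.0]]
0.07 [[0.35, 0.253], [0.389, 0.153], [0.407, 0.212]] [[222.1, 316.9], [263.2, 300.7], [239.5, 293.5]] [[163.0, 221.0], [409.0, 124.0], [267.0, 81.0]]
0.09 [[0.367, 0.242], [0.402, 0.152], [0.418, 0.205]] [[225.0, 310.7], [262.5, 296.0], [240.9, 289.3]] [[180.0, 184.0], [405.0, 96.0], [276.0, 56.0]]
```

View pics/t7.png

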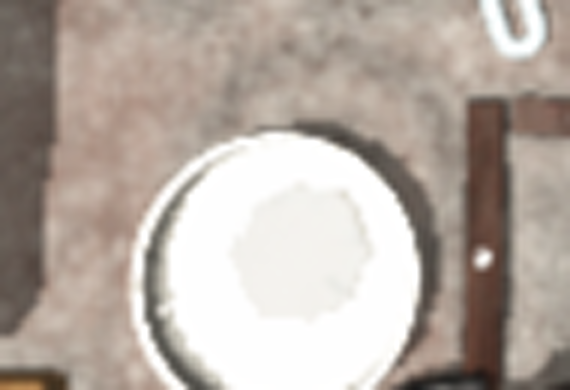

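The rim is low (about 30 mm), so it's clear. Descending to grip the clip.

```bash
python3 -m inch '[[0.45,[0.28,-0.09,5],0.01],[0.42,[0.28,-0.09,9.5],0.01],[0.42,[0.28,-0.09,12.45],0.01],[0.42,[0.28,-0.09,12.45],0.01],[0,[0.28,-0.09,12.45],0.01],[0,[0.28,-0.09,12.45],0.01],[0,[0.28,-0.09,12.45],0.01],[0,[0.28,-0.09,12.45],0.01],[0,[0.28,-0.09,12.45],0.01]]' 80
python3 -m inch '[[0,[0,0,-2],0],[0,[0,0,-6],0],[0,[0,0,-10],0],[0,[0,0,-10],0]]'
python3 - <<'E'
from vb import *
s=env.state();im=env.snapshot('wrist');C=cam('wrist',s);cv2.imwrite('pics/w8.png',im)
q=[.566,-.052,.026];t=pose(q,np.array([[-.054-.038-.075,0,0]]))[0]
print(t,go(t[0],t[1],.30,.026))
for b in env.masks_of('wrist','clip'): print(round(b['score'],2),b['bbox'],blob(C,b['pixels'],s['tool_pos'][2]-.17))
E
```

```text
time_s: 14.42
tool_pos: [0.4435, 0.1214, 0.1753]
tool_rot: [-3.101, -0.505, -0.001]
ft_force: [-1.5, -0.1, 5.5]
finger_gap: 0.248
grip_force: 79.0
time_s: 14.92
tool_pos: [0.444, 0.1214, 0.2776]
tool_rot: [3.101, 0.505, 0.008]
ft_force: [-0.5, 0.1, -1.2]
finger_gap: 0.247
grip_force: 78.6
[ 0.39905644 -0.05634151  0.        ] ([-9.85, 15.44, -2.44], np.float64(0.297))
0.72 [275.0, 92.5, 97.0, 236.1] (array([0.47467669, 0.13233861]), np.float64(-2.811830686301202), array([0.46838463, 0.13018509]), np.float64(0.10598256226976258), np.float64(0.5418030012411148))
```

View pics/w8.png

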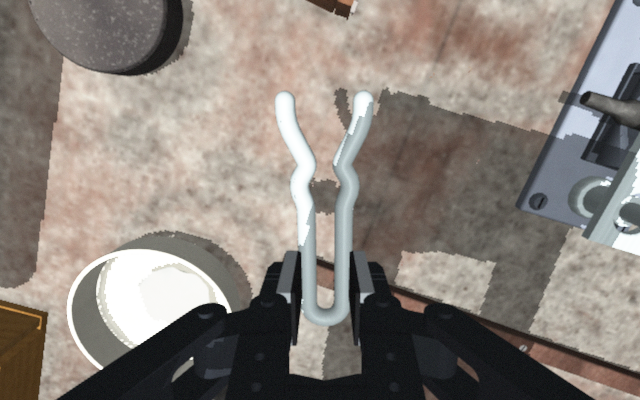

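The clip is gripped straight (ends at (285,97)/(363,97), bow at (325,320)). I'll move to the pre-push pose.

```bash
python3 -m inch '[[0,[-9.85,15.44,-2.4],0.297],[0,[-9.85,15.44,-2.4],0.297],[0,[-9.85,15.44,-2.4],0.297],[0,[-9.85,15.44,-2.4],0.297],[0,[-9.85,15.44,-2.4],0.297],[0,[-9.85,15.44,-2.4],0.297],[0,[-9.85,15.44,4.8],0.297],[0,[-9.85,15.44,4.8],0.297],[0,[-9.85,15.44,4.8],0.297],[0,[-9.85,15.44,4.8],0.297]]'
python3 - <<'E'
from vb import *
s=env.state();im=env.snapshot('wrist');C=cam('wrist',s);cv2.imwrite('pics/w9.png',im)
print(s['tool_pos'],s['tool_rot'])
X=np.array([[-54,0,70.5],[-54,0,62],[-77,20,50],[-77,-20,50]])/1e3
for q in([.566,-.0513,.026],[.564,-.056,.019]): print(w2p(C,pose(q,X)).round(1).tolist())
E
```

```text
time_s: 16.27
tool_pos: [0.3997, -0.0562, 0.2287]
tool_rot: [3.141, 0.042, 0.003]
ft_force: [-0.2, 0.5, -0.6]
finger_gap: 0.245
grip_force: 79.0
[ 0.39966599 -0.05624225  0.22867137] [3.14071617e+00 4.15109388e-02 3.11925855e-03]
[[324.6, -21.1], [324.6, -13.4], [274.2, 61.5], [375.1, 61.6]]
[[337.8, -13.6], [337.0, -6.4], [284.7, 66.8], [385.1, 67.7]]
```

View pics/w9.png

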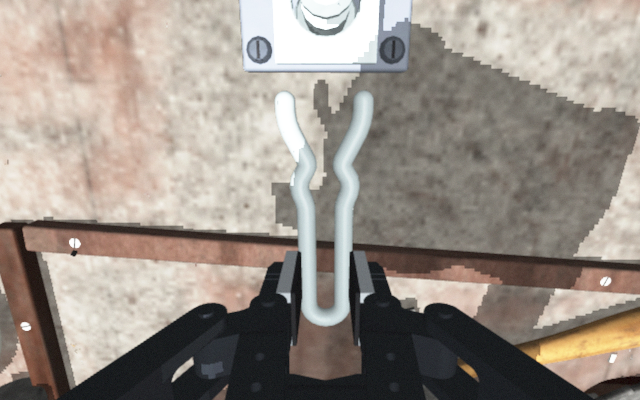

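The strap end shows at columns 274–377, row 63, centred on the clip (columns 324–325), matching the wrist-based pose. I'll lower 2.5 mm and push about 72 mm.

```bash
python3 -m inch '[[0,[0,0,0.25],0],[0,[1.5,0,0.25],0],[0,[3,0,0.25],0],[0,[4,0,0.25],0],[0,[5,0,0.25],0],[0,[5.6,0,0.25],0],[0,[5.6,0,0.25],0]]' 100
python3 - <<'E'
from h import *
im=env.snapshot('wrist');cv2.imwrite('pics/w10.png',im)
E
```

```text
time_s: 17.2
tool_pos: [0.4554, -0.0549, 0.2246]
tool_rot: [3.141, 0.041, 0.001]
ft_force: [1.7, -1.0, 1.2]
finger_gap: 0.242
grip_force: 101.1
```

View pics/w10.png

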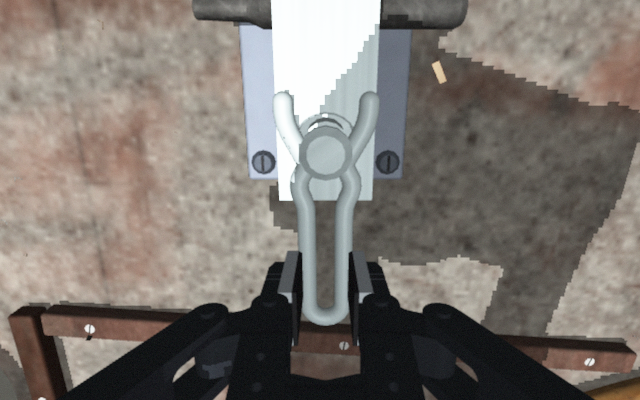

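The clip straddles the neck under the head (stud head at (325,152)). Pushing it home.

```bash
python3 -m inch '[[0,[0,0,-0.08],0],[0,[0.4,0,-0.08],0],[0,[0.8,0,-0.08],0],[0,[1.2,0,-0.08],0],[0,[1.45,0,-0.08],0],[0,[1.6,0,-0.08],0],[0,[1.6,0,-0.08],0]]' 100
python3 - <<'E'
from vb import *
s=env.state();im=env.snapshot('wrist');C=cam('wrist',s)
m=[b for b in env.masks_of('wrist','clip')][0];print(m['score'],m['bbox'])
p=pose([.566,-.0513,.026],np.array([[-.054,0,.054]]))[0];M=R.from_rotvec(s['tool_rot']).as_matrix()
print((p-s['tool_pos'])@M,w2p(C,pose([.566,-.0513,.026],np.array([[-.054,0,.0705],[-.077,20e-3,.05]]))))
E
```

```text
time_s: 18.12
tool_pos: [0.4711, -0.0544, 0.2254]
tool_rot: [-3.141, -0.041, -0.001]
ft_force: [0.8, -0.5, 0.4]
finger_gap: 0.239
grip_force: 100.9
0.63 [275.6, 90.9, 97.6, 235.1]
[ 0.04089813 -0.00065862  0.17137847] [[324.49713705 195.0766487 ]
 [279.99683744 231.41724697]]
```

```bash
python3 -m inch '[[0,[0.2,0,0],0],[0,[0.2,0,0],0]]'; python3 -m inch '[[0,[-0.4,0,0],0],[0,[-0.4,0,0],0]]'
```

```text
time_s: 18.48
tool_pos: [0.473, -0.0544, 0.2253]
tool_rot: [-3.141, -0.041, 0.0]
ft_force: [-1.7, -1.7, 2.3]
finger_gap: 0.232
grip_force: 101.0
time_s: 18.73
tool_pos: [0.4687, -0.0545, 0.2253]
tool_rot: [3.141, 0.04, 0.0]
ft_force: [-0.4, -1.0, 0.5]
finger_gap: 0.239
grip_force: 100.9
```

```bash
python3 -m inch '[[0,[-0.15,0,0],0],[0,[-0.15,0,0],0]]'; python3 -m inch '[[0,[0.65,0,0],0],[0,[0.65,0,0],0]]'
```

```text
time_s: 18.98
tool_pos: [0.4676, -0.0546, 0.2254]
tool_rot: [3.141, 0.04, 0.001]
ft_force: [4.1, -1.4, -1.6]
finger_gap: 0.233
grip_force: 100.8
time_s: 19.23
tool_pos: [0.4744, -0.0545, 0.2253]
tool_rot: [3.141, 0.041, -0.0]
ft_force: [0.7, -2.7, 2.1]
finger_gap: 0.24
grip_force: 101.1
```

```bash
python3 -m inch '[[0,[-0.3,0,0],0],[0,[-0.3,0,0],0]]'; python3 -m inch '[[0.3,[0,0,0],0],[0.4,[0,0,0],0],[0.42,[0,0,0],0],[0.42,[0,0,-3],0],[0.42,[0,0,-7],0],[0.42,[0,0,-7],0]]'
python3 - <<'E'
from vb import *
s=env.state();im=env.snapshot('wrist');C=cam('wrist',s)
for m in env.masks_of('wrist','clip'):
    v,u=np.nonzero(m['pixels']);i=v>np.percentile(v,60)
    P=p2w(C,np.c_[u,v],.054);S=pose([.566,-.0513,.026],np.array([[-.054,0,.054]]))[0];D=(P-S)@np.array([[np.cos(.026),-np.sin(.026)],[np.sin(.026),np.cos(.026)],[0,0]])
    print(m['score'],m['bbox'],D.min(0)*1e3,D.max(0)*1e3,'expect x -67.75..38.25; y +-19', D[i].mean(0)*1e3)
    x=slice(int(m['bbox'][0]),int(sum(m['bbox'][::2])))
T=cam('side');env.snapshot('side')
for m in env.masks_of('side','clip')[:2]: print('side',m['score'],m['bbox'])
E
```

```text
time_s: 19.48
tool_pos: [0.4708, -0.0544, 0.2253]
tool_rot: [-3.141, -0.041, -0.0]
ft_force: [0.3, -0.4, 0.3]
finger_gap: 0.242
grip_force: 101.0
time_s: 20.23
tool_pos: [0.4715, -0.0546, 0.298]
tool_rot: [3.14, 0.041, 0.007]
ft_force: [0.3, 0.4, -1.1]
finger_gap: 0.418
grip_force: 0.0
0.73 [292.7, 94.4, 64.2, 165.7] [-69.79514741 -18.96660716] [36.44687172 19.15874244] expect x -67.75..38.25; y +-19 [-46.85729408   0.21253567]
side 0.81 [249.1, 242.3, 47.5, 41.5]
```

Run:
```python
from vb import *
C=cam('wrist');im=env.snapshot('wrist');g=cv2.GaussianBlur(im,(3,3),0)[...,1]
c0=w2p(C,pose([.566,-.0513,.026],np.array([[-.054,0,.0705]])))[0];print('pred',c0)
x,y=c0.astype(int)-40
r=cv2.HoughCircles(g[y:y+80,x:x+80],cv2.HOUGH_GRADIENT,1.2,8,param1=80,param2=12,minRadius=12,maxRadius=24)
print((r[0,:5]+[x,y,0]) if r is not None else None,'exp radius',C[0][0,0]*.010/(.298-.0305-.0705))
m=env.masks_of('wrist','clip')[0]['pixels']
for row in range(90,265,8):
    u=np.nonzero(m[row])[0]; print(row,u.min() if len(u) else '',u.max() if len(u) else '',len(u),end='; ')
```

```text
pred [325.04966689 159.23791245]
[[331.20000076 158.          18.        ]
 [322.80000305 158.          19.31999969]
 [325.20000076 148.40000153  23.27999878]
 [321.60000229 167.60000229  20.63999939]
 [319.20000076 120.80000007  20.63999939]] exp radius 17.66577983113788
90   0; 98 292 358 26; 106 293 357 25; 114 294 355 27; 122 297 353 30; 130 301 348 29; 138 306 344 26; 146 304 345 18; 154 302 347 12; 162 303 347 10; 170 305 344 14; 178 307 343 24; 186 307 342 22; 194 307 343 23; 202 306 343 25; 210 306 342 24; 218 306 342 25; 226 307 343 25; 234 307 342 23; 242 308 341 21; 250 310 339 30; 258   0;
```

```bash
python3 -c "
from plant import env
print(env.hand_in())"
```

```text
the job is handed in; nothing more can be done
None
```

I handed the job in at about 20 s of the 61 s: the punch is in the V, the strap is shut over it and the clip is on the stud's neck, with the eye an estimated 2 mm or so from the stud's axis (limit 4 mm); the hand-in returned no verdict.

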